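# Blow a basket of castings dry

## Robot

A 6-joint arm with a two-finger parallel gripper is mounted at the origin on the work surface. World frame = base frame: x ahead of the robot, y to its left, z up, the work surface at z = 0. Lengths are in mm, angles in rad, forces in N, time in s.
With the tool pointing down it reaches from about 375 to 825 mm from the base axis. Payload 5.5 kg.
Tool frame: the origin (TCP) lies midway between the tips of the shut fingers; the grasp point (between the pads) lies 19 mm behind it; z points along the fingers, y is the direction in which the jaws open and shut (so a half turn about z gives the same grasp; the last joint's range is limited). The gripper opens to 85 mm and grips with 20 to 120 N. Pads are 22 mm wide; open, the fingers measure 114 mm over their backs; the gripper's body (76 mm by 85 mm) begins 54 mm behind the grasp point. The pads swing forward as they close: fully open they stand 13 mm farther back than shut.
Start: joints at [-1.216, 0.314, -0.047, 1.21, 0, 1.571], TCP at [208.438, -562.626, 231.299] pointing down, gripper open.
Joint ranges: [-2.67, 2.67], [-0.69, 1.73], [-1.03, 1.25], [-2.08, 2.16], [-1.42, 1.45], [-3.14, 3.14]. Speed limits (rad/s): [2.39, 2.39, 3.01, 3.14, 3.14, 3.14].

## Interface

Orientations are given as a rotation vector (axis times angle).
In Python, from workcell import arm gives the robot as it stands.
- The arm moves only by the shell command python3 -m creep 'ROWS' [FORCE]. ROWS is JSON, a list that holds one entry, the list of rows, each a list of 7 numbers: the turn, a rotation vector about the world's x, y, z in degrees, then the shift along the world's x, y, z in m, then the opening, from -1 (shut) to 1 (fully open). In form: [[[rx, ry, rz, dx, dy, dz, gripper], ...]]. A call has 1 to 10 rows; each row is the pose to reach, as a shift and turn from the pose commanded when the call began; what a row does not reach only later rows make up. A row lasts 1/12 s, in which the tool goes at most 41.7 mm and 7.16 degrees, less where a joint would pass 70% of its speed; a pose out of reach is approached as far as the arm can. A call with a gripper value outside its range is refused whole. The fingers move at their own pace and stop on an object; FORCE is the grip in N (left out, the last holds). Time passes only in rows, so rows that repeat a pose let the fingers close. It gives the time, the measured TCP pose, the force and the opening at its end, in the units of the state.
- arm.get_state(): the state, without advancing time (a new reading comes with each control period).
- arm.grab_frame(name): name is "scene" or "side" or "wrist"; returns a dict with "image" (400x640x3 uint8, red, green, blue), "z_map" (400x640 float32, mm along the optical axis (not along the pixel's ray), 0 where there is no reading), "camera_matrix" (3x3 intrinsics, pixels), "extrinsics" (4x4, takes a point from camera to world coordinates). Camera axes: x right, y down, z forward; pixel columns grow to the right and rows downward; lengths in mm; the calibration is good to about 2 mm. The wrist camera is an equidistant fisheye: a pixel r from the principal point sees the ray r / f radians off the axis. A picture is of the moment at which its call begins.
- arm.hand_in(): hands the job in, once; it reports no verdict.
Trained networks look in the newest picture that a camera, given by its name, has taken for a name from the list of things; names that differ only in an ending like _2 or _b are one class to them, and where a whole thing is asked for, a point or a joint stands for the part that bears it (a point fixed in the world has none). Each returns a list of dicts, best first, with "confidence" (0 to 1); they miss things now and then, are a little off and sometimes report something else, mostly with a low value. They report only what shows in the picture. A call takes as long as a camera call. They do not tell look-alikes from the thing itself.
- arm.cut_out(camera, target): "mask" (400x640 bool, what is visible of it) and "box" ([left, top, width, height] in pixels, round what is visible of it).
The state is a dict: "t": time; "joint_pos": joint angles; "dq": joint speeds; "joint_efforts": joint torques, N m; "eef_pos": TCP position; "ee_rot": TCP orientation; "force": force on the tool from outside, world axes, zero at the start; "moment": the same for the moment, N m; "opening": opening from 0.0 (shut) to 1.0 (fully open).
Only numpy, scipy, OpenCV 4.12 (cv2) and the standard library are available. Lean on these libraries where they do the work, as an engineer would, in place of code of your own. Each camera call takes 0.05 s, during which the arm holds its last target. There are 200 camera calls.

## Task

The brass castings are rinsed and have to be blown dry: first hang the wire basket by its handle on the hook of the green blow-off stand and let go of it, without tipping the castings out. Then pull the air lever by its red grip all the way forward, to its stop, and keep holding it there against its spring: you finish while still holding the lever, with the basket hanging freely in the air stream. Do not disturb the tubs, the jar or the blue bin on the bench.

Things in the scene. Friction and masses are not known exactly. Their poses are not given: they have to be found in the camera images.
- stand: Blow-off stand, fixed to the bench: green base plate 190 x 400 x 8 mm. Origin at bench level, 5 mm in front of the plate's centre; x to its rear, y left, z up. At y +105 mm the steel hook, over a drip tray 125 mm square, 14 mm high; at y -110 mm the hand-lever air valve, 98 mm high; at x 70, y -28 mm an air filter-regulator 134 mm high with a round gauge.
- hook_seat (a point): Where the handle bar rests: top of the hook's level 8 mm rod, 219 mm above the bench. The level part runs along the stand's x, from 20 mm in front of this point to 30 mm behind it; in front the rod turns up to its open end (hook_tip); behind it rises 11 mm and bends down into an upright rod 77 mm behind this point. Nothing stands above it. Axes as the stand's.
- hook_tip (a point): Highest point of the upturned open front end of the hook, 42 mm in front of (stand -x) and 23 mm above hook_seat.
- basket: Round wire basket of brass castings, 84 mm across, 52 mm high, 0.2 to 0.35 kg, upright on the bench. Origin: centre of its underside, z up. A rigid arch handle stands in its y-z plane: uprights at y +-42 mm; on top a level dark grip bar along y, 60 mm long, 10 mm thick, 73 mm clear above the rim. Pinch the bar from above along the basket's x. Hung, its y is along the stand's y, either way round.
- basket_grip (a point): Middle of the grip bar's axis, 130 mm above the basket's underside. It is 5 mm above hook_seat when hung.
- air_lever (a joint): Angle (rad) of the air valve's hand lever about the stand's y axis through lever_pivot: 0 at rest, leaning 0.35 rad back (stand +x) from upright; grows as the grip is pulled forward (stand -x); 0.80 at the forward stop, leaning 0.45 rad forward. A spring pulls it back: about 3 N at the grip at rest, 6.5 N at the stop; it springs back if released.
- lever_grip (a point): Middle of the lever's red grip, a round-ended rod 24 mm thick and 60 mm long on the lever's end, 115 mm from the pivot (its top at 143 mm); 196 mm above the bench at rest. Free all round and above. Pulled safely from behind with closed fingers pointing down; in a pinch it slowly creeps through the fingers.
- lever_pivot (a point): Centre of the lever's pivot on the valve body, 88 mm above the bench; the lever swings in the stand's x-z plane through this point.
- white_tub: Bystander: open white plastic tub, 100 mm across, 80 mm high. Origin under its centre.
- blue_lid_jar: Bystander: white jar with a blue lid and label, 78 mm across, 92 mm high. Origin under its centre.
- brush_tub: Bystander: white tub 92 mm across and 85 mm high with brushes standing in it, up to 210 mm high. Origin under its centre.
- blue_bin: Bystander: blue cut-down open plastic bin 140 x 110 mm, 93 mm high. Origin under its centre.
- nozzle (a point): End of the orange lip of the fan nozzle, 130 mm above the bench, on a pipe rising 22 mm to its right. It points left (stand y) at the hanging basket's side, 19 mm away.
Things that resemble listed ones, but are neither listed nor needed, are in the scene too. What is shaped like the basket but pink is not meant.

How it is judged:
By the outcome, as a careful person would: the job done as asked, in the order asked, and still so for the second after the job is handed in, while the arm keeps its last pose, push and grip.
It also fails if it takes over 54 s, if anything falls off the work surface, if the arm or the gripper's body presses on something with over 40 N, if the wrist force passes 120 N, or if a joint passes its speed limit or range.

## Working session

There is one attempt and no reset: what is moved stays moved. The work goes in short steps, Python scripts to look and compute and a shell command to move; the robot and the scene stay as the last step left them, time stands still between calls to the robot, and variables do not carry over. Pictures are saved under pics/ and viewed, about 8 in all and at most 12, crops included, and the job is handed in when it is done.

```bash
ls; mkdir -p pics; cat > h.py <<'E'
import numpy as np, cv2
from workcell import arm
def shot(c,name=None):
    f=arm.grab_frame(c)
    if name: cv2.imwrite('pics/'+name,f['image'][:,:,::-1])
    return f
def pts(f,mask):
    v,u=np.nonzero(mask&(f['z_map']>0)); z=f['z_map'][v,u]
    K=f['camera_matrix']; p=np.stack([(u-K[0,2])/K[0,0]*z,(v-K[1,2])/K[1,1]*z,z,np.ones_like(z)])
    return (f['extrinsics']@p)[:3].T,u,v
E
python3 - <<'E'
from h import *
print(arm.get_state())
fs={c:shot(c,c+'1.png') for c in('scene','side')}
cv2.imwrite('pics/both.png',np.vstack([fs['scene']['image'],fs['side']['image']])[:,:,::-1][:, :])
for c in fs:
  for n in ['basket','stand','air_lever','hook_tip','white_tub','blue_lid_jar','brush_tub','blue_bin']:
    for d in arm.cut_out(c,n)[:3]:
      p,u,v=pts(fs[c],d['mask'])
      print(c,n,round(d['confidence'],2),d['box'],np.median(p,0).round() if len(p) else '',np.percentile(p,[2,98],axis=0).round().tolist() if len(p) else '')
E
```

```text
pics
{'t': 0.0, 'joint_pos': array([-1.21601136e+00,  3.14201743e-01, -4.80589404e-02,  1.21024413e+00,
       -3.78959170e-05,  1.57080391e+00]), 'dq': array([-0.00070684,  0.00090299, -0.00148922,  0.00058286,  0.00148307,
       -0.00193386]), 'joint_efforts': array([ 2.36597443e-03, -5.39586604e+01,  3.39752626e+01,  1.92935800e-02,
        6.04769798e-05, -1.99033430e-06]), 'eef_pos': array([ 208.21732845, -562.08599884,  230.45798114]), 'ee_rot': array([-3.09064552e+00, -5.54069435e-01,  5.31891969e-04]), 'force': array([-0.56668242,  0.34859644,  0.09331662]), 'moment': array([-0.00491055,  0.01852812,  0.02786821]), 'opening': 0.9987953526469175}
scene basket 0.89 [381.8, 156.9, 33.2, 50.2] [401. 270.  29.] [[320.0, 229.0, -1.0], [443.0, 323.0, 137.0]]
scene basket 0.82 [352.2, 130.5, 29.6, 45.5] [274. 220.  22.] [[183.0, 181.0, -2.0], [312.0, 277.0, 135.0]]
scene basket 0.71 [427.5, 159.6, 35.9, 46.9] [470. 395.  24.] [[416.0, 360.0, -1.0], [502.0, 459.0, 136.0]]
scene stand 0.58 [270.2, 188.5, 164.4, 123.1] [667.  15.  11.] [[541.0, -154.0, 5.0], [749.0, 224.0, 217.0]]
scen
[... 1388 characters left out ...]
-78.0, 91.0], [687.0, -61.0, 220.0]]
side hook_tip 0.86 [214.0, 152.0, 129.4, 131.7] [644.  61.   9.] [[538.0, -134.0, 2.0], [750.0, 239.0, 214.0]]
side white_tub 0.77 [328.4, 219.3, 41.4, 45.4] [427.  54.  50.] [[382.0, -10.0, 2.0], [474.0, 88.0, 80.0]]
side blue_lid_jar 0.7 [379.0, 174.0, 25.9, 32.7] [ 381. -236.   61.] [[350.0, -292.0, 3.0], [421.0, -224.0, 94.0]]
side brush_tub 0.73 [182.1, 250.8, 46.6, 94.1] [624. 443.  68.] [[584.0, 394.0, 3.0], [669.0, 480.0, 190.0]]
side brush_tub 0.36 [308.9, 264.5, 33.3, 59.9] [397. 285.  24.] [[360.0, 191.0, -1.0], [450.0, 316.0, 134.0]]
side blue_bin 0.88 [325.3, 145.7, 48.3, 32.9] [ 592. -396.   45.] [[515.0, -501.0, 1.0], [672.0, -346.0, 76.0]]
```

View pics/scene1.png

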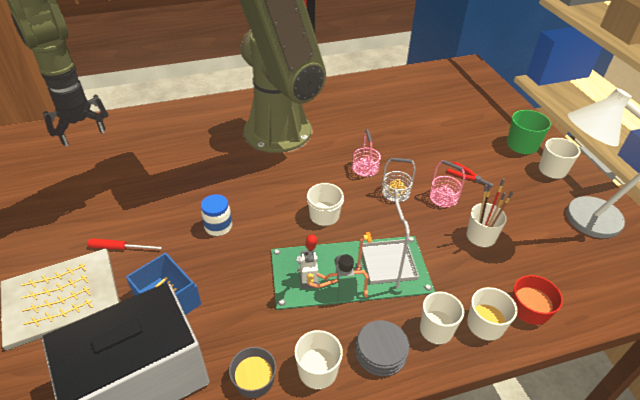

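View pics/side1.png

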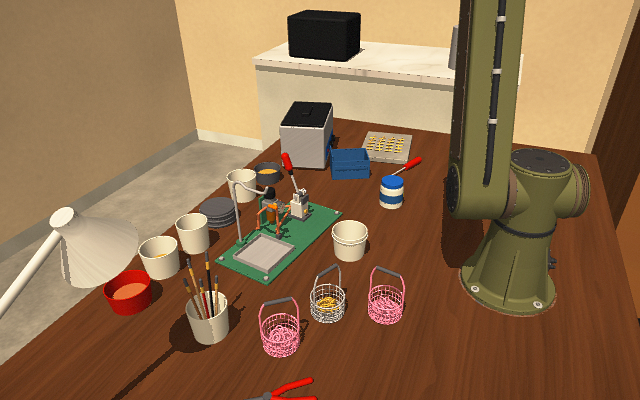

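Basket candidates in the scene view are pink (366,158), bare steel with brass (398,180) and pink (446,188). I choose the steel one at (398,180), which is (328,300) in the side view. Next I check it in a close crop and fit the poses.

```bash
python3 - <<'E'
from h import *
out=[]
for c,(x,y,w,h) in {'scene':(260,120,200,200),'side':(200,130,200,200)}.items():
  f=shot(c); im=f['image'].astype(int)
  out.append(cv2.resize(f['image'][y:y+h,x:x+w],(400,400),interpolation=cv2.INTER_CUBIC))
  p,u,v=pts(f,np.ones((400,640),bool)); col=im[v,u]
  g=(col[:,1]>col[:,0]*1.4)&(col[:,1]>col[:,2]*1.2)&(p[:,2]>2)&(p[:,2]<14)&(abs(p[:,0]-650)<200)&(abs(p[:,1]-40)<280)
  print(c,'plate',cv2.minAreaRect(p[g][:,:2].astype(np.float32)),g.sum(),np.median(p[g][:,2]))
  near=(np.hypot(p[:,0]-400,p[:,1]-272)<70)
  b=near&(p[:,2]>118)&(p[:,2]<145)
  q=p[b]; print('bar',len(q),np.median(q,0).round(1),(q.min(0)+q.max(0))/2,'dir',cv2.fitLine(q[:,:2].astype(np.float32),cv2.DIST_HUBER,0,.01,.01).ravel(), 'z',np.percentile(q[:,2],[10,50,90]))
  print(q[np.argsort(q[:,1])].round().astype(int)[::max(1,len(q)//12)].tolist(), col[b].mean(0))
  b=near&(p[:,2]>3)&(p[:,2]<60); q=p[b]; print('body rect',cv2.minAreaRect(q[:,:2].astype(np.float32)),cv2.minEnclosingCircle(q[np.hypot(q[:,0]-400,q[:,1]-272)<55][:,:2].astype(np.float32)))
  r=(col[:,0]>130)&(col[:,1]<60)&(abs(p[:,0]-680)<60)&(abs(p[:,1]+70)<50)&(p[:,2]>130)
  q=p[r]; print('red',len(q),np.median(q,0),np.percentile(q,[3,97],axis=0).round(1).tolist())
  k=(p[:,2]>195)&(abs(p[:,0]-640)<130)&(p[:,1]>60)&(p[:,1]<240); q=p[k]
  print('hook',len(q),q[np.argsort(q[:,0])][::max(1,len(q)//15)].round().astype(int).tolist())
cv2.imwrite('pics/crop2.png',np.hstack(out)[:,:,::-1])
E
```

```text
scene plate ((643.0977783203125, 37.951324462890625), (399.3694152832031, 193.795654296875), 80.6873779296875) 4546 8.93997702182844
bar 87 [402.9 269.6 132.9] [402.05408173 269.91925805 129.00877167] dir [  0.41293857   0.9107589  402.4954     270.61395   ] z [125.75040043 132.91450808 136.55418972]
[[387, 236, 123], [390, 242, 135], [390, 249, 134], [390, 255, 133], [400, 260, 136], [402, 265, 133], [400, 269, 134], [405, 274, 129], [410, 280, 132], [410, 286, 135], [407, 292, 123], [416, 296, 130], [414, 303, 118]] [124.08045977 113.11494253 108.01149425]
body rect ((401.3689270019531, 269.2418518066406), (127.73370361328125, 131.67828369140625), 23.73589515686035) ((400.0025329589844, 272.0177001953125), 54.82094955444336)
red 84 [688.48068083 -83.99015051 207.79873476] [[680.7, -90.3, 179.3], [694.7, -72.6, 223.2]]
hook 198 [[616, 147, 242], [621, 146, 233], [624, 147, 233], [630, 143, 223], [639, 142, 222], [651, 142, 220], [663, 140, 219], [674, 138, 217], [685, 135, 219], [703, 131, 229], [713, 134, 229], [722, 128, 221], [728, 128, 220], [733, 130, 224], [736, 131, 207], [73
[... 425 characters left out ...]
 126], [405, 286, 135], [402, 292, 129], [407, 297, 134], [413, 301, 132], [411, 305, 133], [414, 311, 120]] [106.          96.23966942  89.2892562 ]
body rect ((405.0442810058594, 283.5295715332031), (106.99311828613281, 120.11343383789062), 85.66706085205078) ((399.8450622558594, 275.5724792480469), 48.254310607910156)
red 120 [673.48875743 -67.87431919 199.87407154] [[661.2, -78.6, 175.2], [688.8, -61.9, 221.2]]
hook 157 [[614, 154, 238], [618, 152, 242], [623, 152, 220], [632, 151, 220], [642, 150, 215], [652, 143, 217], [662, 147, 217], [672, 144, 216], [683, 141, 216], [690, 145, 219], [696, 139, 224], [704, 141, 227], [713, 141, 227], [724, 134, 225], [730, 136, 200], [735, 138, 197]]
```

View pics/crop2.png

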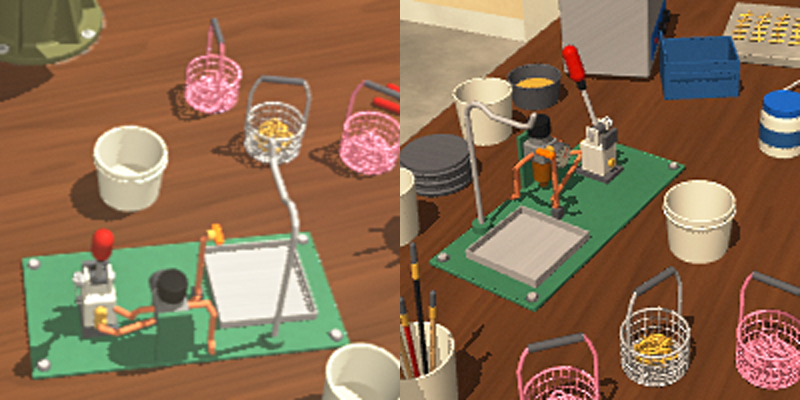

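Crop: the steel-wire basket with brass castings is at (275,130) left and (655,345) right in the crop. The pink ones hold pink contents, so the choice holds. Moving via a waypoint to above it.

```bash
R='[0,0,45,0.262,0.412,0.069,1]'; python3 -m creep '[[[0,0,45,0.262,0.412,0.069,1],[0,0,45,0.262,0.412,0.069,1],[0,0,45,0.262,0.412,0.069,1],[0,0,45,0.262,0.412,0.069,1],[0,0,45,0.262,0.412,0.069,1],[0,0,45,0.262,0.412,0.069,1],[0,0,45,0.262,0.412,0.069,1],[0,0,45,0.262,0.412,0.069,1],[0,0,45,0.262,0.412,0.069,1],[0,0,45,0.262,0.412,0.069,1]]]'
```

```text
t: 1.83
eef_pos: [430.5, -212.7, 290.2]
ee_rot: [2.644, 1.695, 0.001]
force: [-0.5, -1.1, 0.4]
opening: 0.999
```

```bash
python3 -m creep '[[[0,0,0,-0.022,0.463,0,1],[0,0,0,-0.022,0.463,0,1],[0,0,0,-0.022,0.463,0,1],[0,0,0,-0.022,0.463,0,1],[0,0,0,-0.022,0.463,0,1],[0,0,0,-0.022,0.463,0,1],[0,0,0,-0.022,0.463,0,1],[0,0,0,-0.022,0.463,0,1],[0,0,0,-0.022,0.463,0,1],[0,0,0,-0.022,0.463,0,1]]]' && python3 -m creep '[[[0,0,0,0,0.045,0,1],[0,0,0,0,0.045,0,1],[0,0,0,0,0.045,0,1],[0,0,0,0,0.045,0,1]]]'
cat >> h.py <<'E'
def wpts(f,mask):
    v,u=np.nonzero(mask&(f['z_map']>0)); z=f['z_map'][v,u]; K=f['camera_matrix']
    x=(u-K[0,2])/K[0,0]; y=(v-K[1,2])/K[1,1]; r=np.hypot(x,y)+1e-9; s=np.tan(np.minimum(r,1.5))/r*z
    p=np.stack([x*s,y*s,z,np.ones_like(z)])
    return (f['extrinsics']@p)[:3].T,u,v
E
python3 - <<'E'
from h import *
f=shot('wrist','w1.png'); print(f['camera_matrix'].tolist(),f['extrinsics'].round(2).tolist())
s=arm.get_state(); print(s['eef_pos'],s['ee_rot'],s['joint_pos'])
p,u,v=wpts(f,np.ones((400,640),bool))
b=(np.hypot(p[:,0]-401,p[:,1]-273)<60)&(p[:,2]>125)&(p[:,2]<142)
q=p[b]; print(len(q)); 
if len(q):
  print(np.median(q,0),cv2.minAreaRect(q[:,:2].astype(np.float32)),cv2.fitLine(q[:,:2].astype(np.float32),cv2.DIST_HUBER,0,.01,.01).ravel(),u[b].mean(),v[b].mean())
E
```

```text
t: 2.67
eef_pos: [409.5, 203.8, 290.0]
ee_rot: [2.644, 1.696, 0.002]
force: [1.6, 0.1, -0.1]
opening: 1.001
t: 3.0
eef_pos: [409.8, 246.4, 289.4]
ee_rot: [2.643, 1.697, -0.001]
force: [0.0, -0.4, 0.4]
opening: 0.999
[[309.70691628693146, 0.0, 317.79410278402236], [0.0, 309.70691628693146, 203.5414901480277], [0.0, 0.0, 1.0]] [[0.91, -0.4, -0.11, 439.09], [-0.42, -0.87, -0.25, 310.03], [-0.0, 0.27, -0.96, 432.28], [0.0, 0.0, 0.0, 1.0]]
[409.89611967 245.76321204 289.51042892] [ 2.64470586e+00  1.69470327e+00 -1.11543136e-03] [ 5.40464067e-01  6.50571492e-02 -2.18850631e-01  1.28758388e+00
 -5.16463310e-04  2.54230885e+00]
654
[401.24130847 276.03527713 134.12794552] ((400.6119079589844, 274.1036071777344), (70.1007080078125, 10.267921447753906), 65.97491455078125) [  0.4044876    0.91454345 401.5534     275.64795   ] 297.5489296636086 166.3577981651376
```

View pics/w1.png

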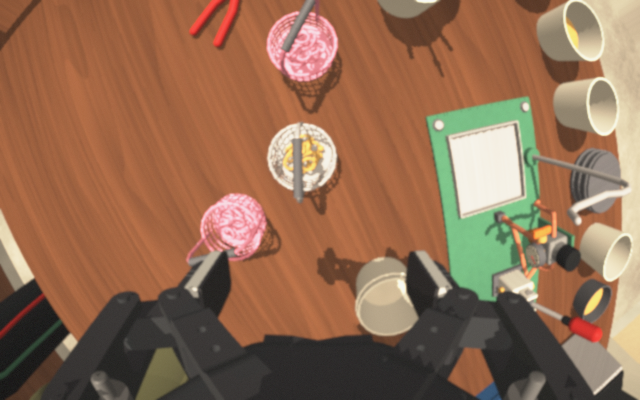

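Wrist view: the steel basket is at (300,155) with its bar at (297,166), and the pink ones are at (235,225) and (302,45). The bar's middle is at about (401,275) with direction 66°. I'll grip about 19 mm left of the middle so the fingers straddle nothing of the hook rod.

```bash
python3 -m creep '[[[0,0,0.7,-0.001,0.0466,-0.07,0.2],[0,0,0.7,-0.001,0.0466,-0.07,0.2],[0,0,0.7,-0.001,0.0466,-0.07,0.2],[0,0,0.7,-0.001,0.0466,-0.07,0.2],[0,0,0.7,-0.001,0.0466,-0.1,0.2],[0,0,0.7,-0.001,0.0466,-0.1,0.2],[0,0,0.7,-0.001,0.0466,-0.1,0.2]]]'
python3 - <<'E'
from h import *
f=shot('wrist','w2.png')
s=arm.get_state(); print(s['eef_pos'],s['ee_rot'],s['opening'])
p,u,v=wpts(f,np.ones((400,640),bool))
R=cv2.Rodrigues(s['ee_rot'])[0]
b=(np.hypot(p[:,0]-401,p[:,1]-275)<50)&(p[:,2]>125)&(p[:,2]<142)
q=p[b]; print(len(q),np.median(q,0),cv2.minAreaRect(q[:,:2].astype(np.float32)))
t=(q-s['eef_pos'])@R; print('tool frame',np.percentile(t,[2,50,98],axis=0).round(1))
E
```

```text
t: 3.63
eef_pos: [408.9, 291.6, 190.1]
ee_rot: [2.636, 1.709, -0.002]
force: [1.5, -0.5, 0.1]
opening: 0.601
[409.57747888 292.27956781 191.0683941 ] [2.63570054e+00 1.70924318e+00 8.94824567e-04] 0.6020450409879773
1162 [402.27367915 278.81516705 134.200907  ] ((401.5323181152344, 277.51824951171875), (66.38237762451172, 9.632152557373047), 66.26597595214844)
tool frame [[-48.3  -5.8  55.1]
 [-15.3  -0.8  56.9]
 [ 13.7   3.5  63.6]]
```

View pics/w2.png

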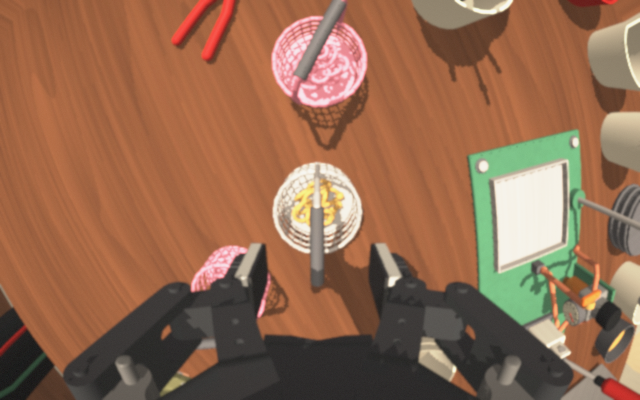

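```bash
python3 -m creep '[[[0,0,0,0.0005,0.001,-0.03,0.2],[0,0,0,0.0005,0.001,-0.06,0.2],[0,0,0,0.0005,0.001,-0.074,0.2],[0,0,0,0.0005,0.001,-0.074,0.2],[0,0,0,0.0005,0.001,-0.074,-1],[0,0,0,0.0005,0.001,-0.074,-1],[0,0,0,0.0005,0.001,-0.074,-1],[0,0,0,0.0005,0.001,-0.074,-1],[0,0,0,0.0005,0.001,-0.074,-1],[0,0,0,0.0005,0.001,-0.074,-1]]]' 80
python3 -m creep '[[[0,0,0,0,0,0,-1],[0,0,0,0,0,0,-1],[0,0,0,0,0,0.01,-1],[0,0,0,0,0,0.02,-1],[0,0,0,0,0,0.03,-1],[0,0,0,0,0,0.03,-1]]]'
```

```text
t: 4.52
eef_pos: [410.6, 295.6, 117.6]
ee_rot: [-2.633, -1.711, -0.006]
force: [-0.8, 1.2, 7.6]
opening: 0.074
t: 5.02
eef_pos: [410.9, 295.2, 148.3]
ee_rot: [-2.634, -1.712, -0.006]
force: [0.6, 0.3, -1.2]
opening: 0.079
```

```bash
python3 - <<'E'
from h import *
a=shot('wrist')['image']; b=shot('side')['image'][200:360,220:420]
s=arm.get_state(); print(s['force'],s['opening'],s['eef_pos'])
cv2.imwrite('pics/g.png',np.hstack([a[100:400,140:540],cv2.resize(b,(375,300))])[:,:,::-1])
E
```

```text
[-0.57998503 -0.75382457 -2.36059813] 0.07398199318641326 [410.10094597 294.64339031 146.39822078]
```

View pics/g.png

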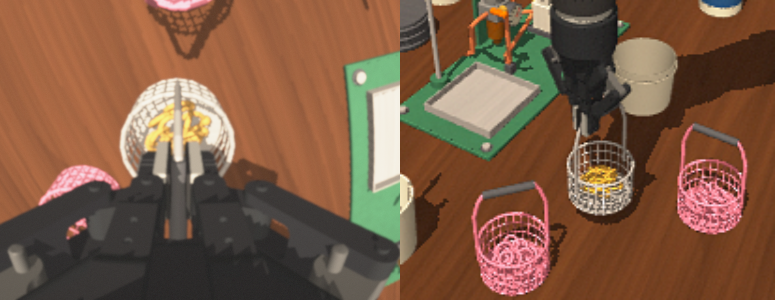

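The basket is held upright. I lift it and move to a standby point in front of the hook, turning 15°.

```bash
python3 -m creep '[[[0,0,0,0,0,0.03,-1],[0,0,2,0.01,-0.01,0.05,-1],[0,0,4,0.03,-0.025,0.07,-1],[0,0,7,0.055,-0.045,0.09,-1],[0,0,10,0.08,-0.065,0.105,-1],[0,0,13,0.105,-0.085,0.105,-1],[0,0,14.8,0.125,-0.1,0.105,-1],[0,0,14.8,0.138,-0.11,0.105,-1],[0,0,14.8,0.141,-0.113,0.105,-1],[0,0,14.8,0.141,-0.113,0.105,-1]]]'
python3 -m creep '[[[0,0,0,0,0,0,-1],[0,0,0,0,0,0,-1],[0,0,0,0,0,0,-1]]]'
python3 - <<'E'
from h import *
out=[]
s=arm.get_state(); R=cv2.Rodrigues(s['ee_rot'])[0]; print(s['eef_pos'],s['opening'],'jaw',np.degrees(np.arctan2(R[1,1],R[0,1])),s['force'])
for c in('scene','side','wrist'):
  f=shot(c); im=f['image']; p,u,v=(wpts if c=='wrist' else pts)(f,np.ones((400,640),bool)); col=im[v,u].astype(int)
  k=(p[:,2]>209)&(p[:,2]<250)&(p[:,0]>600)&(p[:,0]<725)&(p[:,1]>100)&(p[:,1]<190); q=p[k]
  if len(q): print(c,'rod',len(q),cv2.fitLine(q[:,:2].astype(np.float32),cv2.DIST_HUBER,0,.01,.01).ravel(),np.percentile(q,[1,99],axis=0).round(1).tolist(),'tip',q[q[:,2]>np.percentile(q[:,2],95)].mean(0).round(1))
  e=s['eef_pos']; m=(abs(p[:,0]-e[0])<60)&(abs(p[:,1]-e[1]+20)<60)
  if c!='wrist':
    q=p[m&(p[:,2]<195)&(p[:,2]>115)]; print(c,'body',len(q),(np.percentile(q,[2,98],axis=0)).round(1).tolist())
    q=p[m&(p[:,2]<275)&(p[:,2]>256)&(p[:,1]<e[1]-12)]; print('bar free part',len(q),np.percentile(q,[2,50,98],axis=0).round(1).tolist() if len(q) else '')
  r=(col[:,0]>130)&(col[:,1]<60)&(abs(p[:,0]-680)<60)&(abs(p[:,1]+70)<50)&(p[:,2]>130)
  q=p[r]; print(c,'red',len(q),np.percentile(q,[3,50,97],axis=0).round(1).tolist() if len(q) else '')
  x,y,w,h={'scene':(290,130,160,160),'side':(190,130,160,160),'wrist':(220,80,320,320)}[c]
  out.append(cv2.resize(im[y:y+h,x:x+w],(266,266),interpolation=cv2.INTER_CUBIC))
cv2.imwrite('pics/pre.png',np.hstack(out)[:,:,::-1])
E
```

```text
t: 5.95
eef_pos: [550.5, 180.6, 249.6]
ee_rot: [-2.394, -2.033, 0.003]
force: [-0.2, -0.4, -2.2]
opening: 0.079
t: 6.2
eef_pos: [549.5, 182.2, 250.5]
ee_rot: [-2.39, -2.038, 0.001]
force: [0.4, 0.2, -2.8]
opening: 0.081
[549.54658755 182.18496944 250.5358698 ] 0.08102648465868265 jaw -9.099838692955094 [ 0.42672904  0.24342025 -2.77366035]
scene rod 150 [ 9.8597246e-01 -1.6690817e-01  6.6484265e+02  1.3926195e+02] [[616.1, 128.1, 216.0], [724.6, 150.8, 242.5]] tip [619.  146.6 241.1]
scene body 768 [[506.2, 115.1, 134.0], [587.8, 196.7, 187.4]]
bar free part 91 [[539.9, 123.0, 258.1], [547.1, 148.5, 266.2], [559.3, 169.6, 270.6]]
scene red 91 [[679.6, -90.4, 178.6], [688.4, -84.3, 208.7], [694.3, -71.5, 223.0]]
side rod 132 [ 9.8687738e-01 -1.6147150e-01  6.6491248e+02  1.4667302e+02] [[614.4, 134.0, 213.2], [723.3, 157.1, 240.2]] tip [616.9 153.7 239.8]
side body 770 [[504.9, 119.6, 133.9], [586.9, 203.5, 185.8]]
bar free part 25 [[537.1, 129.7, 258.3], [540.2, 144.0, 263.6], [542.7, 157.7, 267.3]]
side red 0 
wrist rod 1548 [ 9.8571843e-01 -1.6840194e-01  6.6214355e+02  1.4579796e+02] [[614.1, 133.5, 214.9], [722.1, 154.9, 242.1]] tip [616.9 151.9 241.5]
wrist red 0
```

View pics/pre.png

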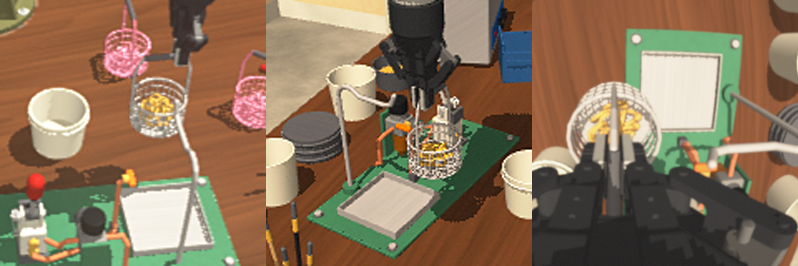

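Views: the basket hangs upright below the jaws at (160,105) left and (435,150) middle. The hook rod is free ahead, with its tip at about (617,151,241). The bar's middle sits about 3.5 mm right of the rod line, so I correct for that and move in over the tip.

```bash
python3 -m creep '[[[0,0,0,0.01,0.002,0,-1],[0,0,0,0.025,0,0,-1],[0,0,0,0.042,-0.003,0,-1],[0,0,0,0.06,-0.007,0,-1],[0,0,0,0.078,-0.01,0,-1],[0,0,0,0.094,-0.013,0,-1],[0,0,0,0.107,-0.015,0,-1],[0,0,0,0.114,-0.016,0,-1],[0,0,0,0.114,-0.016,0,-1],[0,0,0,0.114,-0.016,0,-1]]]'
python3 - <<'E'
from h import *
out=[]
s=arm.get_state(); e=s['eef_pos']; print(e,s['force'])
for c in('scene','side'):
  f=shot(c); im=f['image']; p,u,v=pts(f,np.ones((400,640),bool))
  m=(abs(p[:,0]-e[0])<60)&(abs(p[:,1]-e[1]+20)<60)
  q=p[m&(p[:,2]<195)&(p[:,2]>125)&(p[:,0]<e[0]+45)]; print(c,'body',len(q),(np.percentile(q,[2,98],axis=0)).round(1).tolist())
  x,y,w,h={'scene':(300,120,160,160),'side':(180,120,160,160)}[c]
  out.append(cv2.resize(im[y:y+h,x:x+w],(400,400),interpolation=cv2.INTER_CUBIC))
cv2.imwrite('pics/over.png',np.hstack(out)[:,:,::-1])
E
```

```text
t: 7.18
eef_pos: [664.1, 165.6, 250.3]
ee_rot: [-2.391, -2.037, 0.001]
force: [0.2, 0.7, -2.4]
opening: 0.076
[664.13135907 165.55317042 250.33428297] [ 0.15940208  0.69541458 -2.39561165]
scene body 869 [[619.2, 98.1, 134.3], [701.7, 180.7, 188.0]]
side body 690 [[618.6, 102.9, 132.8], [698.8, 186.8, 185.8]]
```

View pics/over.png

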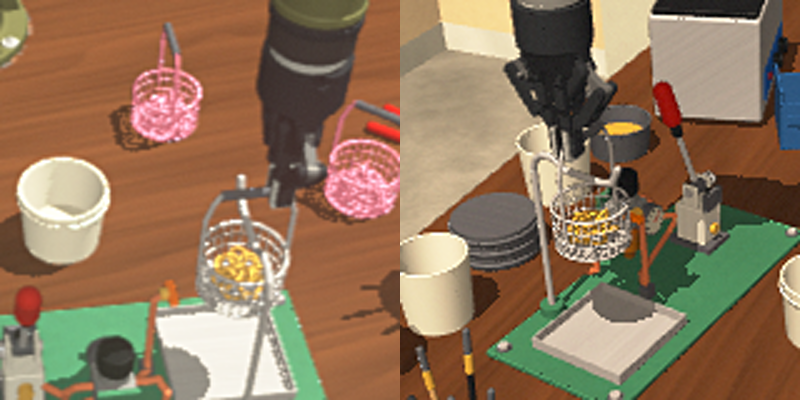

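The rod passes under the bar through the arch at (250,190) left, and the fingers are clear to its left. Lowering.

```bash
python3 -m creep '[[[0,0,0,0,0.001,-0.01,-1],[0,0,0,0,0.001,-0.02,-1],[0,0,0,0,0.001,-0.028,-1],[0,0,0,0,0.001,-0.034,-1],[0,0,0,0,0.001,-0.037,-1],[0,0,0,0,0.001,-0.037,-1]]]'
python3 -m creep '[[[0,0,0,0,0,-0.002,-1],[0,0,0,0,0,-0.003,-1],[0,0,0,0,0,-0.003,-1]]]'
```

```text
t: 7.78
eef_pos: [663.8, 166.1, 212.2]
ee_rot: [-2.391, -2.036, 0.003]
force: [-0.5, 0.4, -1.8]
opening: 0.076
t: 8.03
eef_pos: [664.8, 166.4, 211.2]
ee_rot: [2.392, 2.036, 0.001]
force: [-1.5, -0.5, -0.4]
opening: 0.08
```

```bash
python3 -m creep '[[[0,0,0,0,0,-0.001,-1],[0,0,0,0,0,-0.001,-1],[0,0,0,0,0,-0.001,-1]]]'; python3 -m creep '[[[0,0,0,0,0,0,-0.7],[0,0,0,0,0,0,-0.6],[0,0,0,0,0,0,-0.5],[0,0,0,0,0,0,-0.4],[0,0,0,0,0,0,-0.3],[0,0,0,0,0,0,-0.3],[0,0,0,0,0,0,-0.3]]]'
python3 - <<'E'
from h import *
out=[]
s=arm.get_state(); e=s['eef_pos']; print(e,s['force'],s['opening'])
for c in('scene','side'):
  f=shot(c); im=f['image']; p,u,v=pts(f,np.ones((400,640),bool))
  x,y,w,h={'scene':(300,120,160,160),'side':(180,120,160,160)}[c]
  out.append(cv2.resize(im[y:y+h,x:x+w],(400,400),interpolation=cv2.INTER_CUBIC))
cv2.imwrite('pics/hung.png',np.hstack(out)[:,:,::-1])
E
```

```text
t: 8.28
eef_pos: [664.8, 166.5, 210.6]
ee_rot: [2.392, 2.036, 0.002]
force: [-1.9, -0.3, 4.4]
opening: 0.074
t: 8.87
eef_pos: [664.5, 166.3, 209.5]
ee_rot: [-2.392, -2.037, 0.0]
force: [0.6, 0.4, -0.6]
opening: 0.349
[664.54992162 166.26678507 209.48314689] [ 0.58860188  0.44596669 -0.56661395] 0.34888798058890846
```

View pics/hung.png

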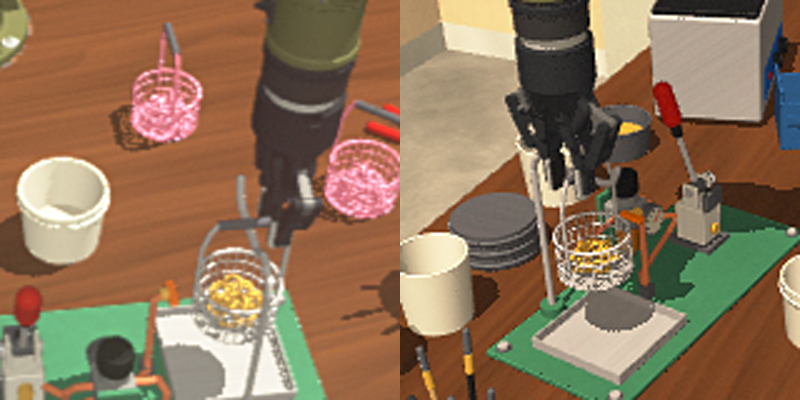

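The basket hangs on the hook with the bar seated, and the fingers are open beside it. Withdrawing straight up, then turning and moving over behind the lever.

```bash
python3 -m creep '[[[0,0,0,0,0,0.006,-0.3],[0,0,0,0,0,0.02,-0.3],[0,0,0,0,0,0.045,-0.3],[0,0,0,0,0,0.08,-0.3],[0,0,0,0,0,0.115,-0.3],[0,0,0,0,0,0.13,-0.3],[0,0,0,0,0,0.13,-0.3]]]' && python3 -m creep '[[[0,0,90,0.075,-0.253,0,-1],[0,0,90,0.075,-0.253,0,-1],[0,0,90,0.075,-0.253,0,-1],[0,0,90,0.075,-0.253,0,-1],[0,0,90,0.075,-0.253,0,-1],[0,0,90,0.075,-0.253,0,-1],[0,0,90,0.075,-0.253,0,-1],[0,0,90,0.075,-0.253,0,-1],[0,0,90,0.075,-0.253,0,-1],[0,0,90,0.075,-0.253,0,-1]]]' && python3 -m creep '[[[0,0,19,0,0,0,-1],[0,0,19,0,0,0,-1],[0,0,19,0,0,0,-1],[0,0,19,0,0,0,-1]]]'
python3 - <<'E'
from h import *
s=arm.get_state(); R=cv2.Rodrigues(s['ee_rot'])[0]; print(s['eef_pos'],s['opening'],'jaw',np.degrees(np.arctan2(R[1,1],R[0,1])),s['joint_pos'].round(2))
out=[]
for c in('scene','side','wrist'):
  f=shot(c); im=f['image']; p,u,v=(wpts if c=='wrist' else pts)(f,np.ones((400,640),bool)); col=im[v,u].astype(int)
  r=(col[:,0]>110)&(col[:,1]<70)&(abs(p[:,0]-680)<60)&(abs(p[:,1]+70)<50)&(p[:,2]>130)
  q=p[r]; print(c,'red',len(q),np.percentile(q,[3,50,97],axis=0).round(1).tolist() if len(q) else '')
  k=(p[:,2]>209)&(p[:,2]<250)&(p[:,0]>600)&(p[:,0]<725)&(p[:,1]>100)&(p[:,1]<190); q=p[k]
  if len(q): print(c,'rod',len(q),cv2.fitLine(q[:,:2].astype(np.float32),cv2.DIST_HUBER,0,.01,.01).ravel())
  q=p[(abs(p[:,0]-659)<60)&(abs(p[:,1]-143)<60)&(p[:,2]<147)&(p[:,2]>85)]; print(c,'basket',len(q),np.percentile(q,[2,98],axis=0).round(1).tolist() if len(q) else '')
  x,y,w,h={'scene':(260,120,200,200),'side':(160,120,200,200),'wrist':(120,0,400,400)}[c]
  out.append(cv2.resize(im[y:y+h,x:x+w],(266,266),interpolation=cv2.INTER_CUBIC))
cv2.imwrite('pics/lev.png',np.hstack(out)[:,:,::-1])
E
```

```text
t: 9.55
eef_pos: [666.2, 166.8, 345.5]
ee_rot: [2.389, 2.034, 0.012]
force: [0.8, 0.2, 0.9]
opening: 0.347
t: 10.38
eef_pos: [739.4, -87.7, 338.4]
ee_rot: [-0.745, -3.05, 0.0]
force: [0.4, 0.3, -0.1]
opening: 0.001
t: 10.72
eef_pos: [739.3, -86.7, 338.8]
ee_rot: [-0.236, -3.132, -0.0]
force: [0.4, -0.0, 0.5]
opening: 0.0
[739.31096338 -86.72760325 338.79055433] 3.94982690797218e-05 jaw 81.3931027829206 [-0.12  0.63  0.69  1.62 -0.    0.03]
scene red 123 [[678.5, -91.4, 180.7], [687.7, -82.8, 213.6], [694.3, -72.4, 223.9]]
scene rod 266 [ 9.8551536e-01 -1.6958615e-01  6.6564703e+02  1.3891138e+02]
scene basket 786 [[620.7, 99.4, 95.5], [702.1, 180.7, 146.3]]
side red 126 [[660.5, -77.0, 174.7], [672.2, -67.1, 198.5], [687.2, -60.8, 221.7]]
side rod 210 [ 9.8628753e-01 -1.6503598e-01  6.6509387e+02  1.4655441e+02]
side basket 681 [[619.9, 87.3, 94.5], [700.2, 187.5, 145.6]]
wrist red 562 [[663.2, -86.2, 187.1], [674.9, -78.0, 215.9], [691.6, -66.7, 222.3]]
wrist rod 1358 [ 9.8762673e-01 -1.5682310e-01  6.6753839e+02  1.3993936e+02]
wrist basket 3046 [[622.4, 101.4, 95.8], [700.9, 183.3, 146.5]]
```

View pics/lev.png

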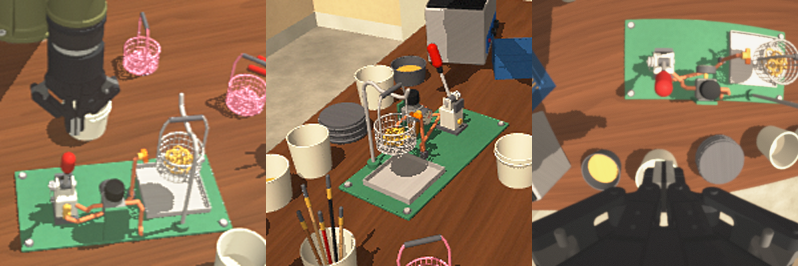

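The basket hangs freely on the hook, with its underside at about 95 mm. The red grip is at about (677,-77), and the closed fingers are in its swing plane behind it. Descending to z about 185, then pulling forward.

```bash
python3 -m creep '[[[0,0,-0.6,0,0,-0.04,-1],[0,0,-0.6,0,0,-0.08,-1],[0,0,-0.6,0,0,-0.12,-1],[0,0,-0.6,0,0,-0.154,-1],[0,0,-0.6,0,0,-0.154,-1],[0,0,-0.6,0,0,-0.154,-1]]]' && python3 -m creep '[[[0,0,0,-0.015,0.0025,0,-1],[0,0,0,-0.03,0.005,0,-1],[0,0,0,-0.04,0.0065,0,-1],[0,0,0,-0.05,0.008,0,-1],[0,0,0,-0.06,0.01,0,-1],[0,0,0,-0.07,0.0115,0,-1],[0,0,0,-0.08,0.013,0,-1],[0,0,0,-0.09,0.015,0,-1],[0,0,0,-0.1,0.0165,0,-1],[0,0,0,-0.1,0.0165,0,-1]]]' 60
```

```text
t: 11.37
eef_pos: [737.8, -86.5, 183.7]
ee_rot: [-0.256, -3.126, -0.0]
force: [-0.2, 0.3, 0.8]
opening: 0.004
t: 12.2
eef_pos: [643.2, -70.8, 191.8]
ee_rot: [0.255, 3.12, -0.001]
force: [5.0, -2.0, 5.5]
opening: -0.001
```

```bash
python3 -m creep '[[[0,0,0,-0.01,0.0016,-0.002,-1],[0,0,0,-0.018,0.003,-0.004,-1],[0,0,0,-0.025,0.004,-0.004,-1],[0,0,0,-0.03,0.005,-0.004,-1],[0,0,0,-0.03,0.005,-0.004,-1]]]'
python3 - <<'E'
from h import *
s=arm.get_state(); print(s['eef_pos'],s['force'],s['joint_efforts'].round(1))
out=[]
for c in('scene','side','wrist'):
  f=shot(c); im=f['image']; p,u,v=(wpts if c=='wrist' else pts)(f,np.ones((400,640),bool)); col=im[v,u].astype(int)
  r=(col[:,0]>110)&(col[:,1]<70)&(abs(p[:,0]-610)<90)&(abs(p[:,1]+70)<50)&(p[:,2]>130)
  q=p[r]; print(c,'red',len(q),np.percentile(q,[3,50,97],axis=0).round(1).tolist() if len(q) else '')
  x,y,w,h={'scene':(260,140,140,140),'side':(210,120,140,140),'wrist':(120,0,400,400)}[c]
  out.append(cv2.resize(im[y:y+h,x:x+w],(266,266),interpolation=cv2.INTER_CUBIC))
cv2.imwrite('pics/pull.png',np.hstack(out)[:,:,::-1])
E
```

```text
t: 12.62
eef_pos: [614.1, -65.7, 185.9]
ee_rot: [0.255, 3.121, -0.001]
force: [6.4, -1.0, -0.1]
opening: 0.004
[614.09466081 -65.73834624 185.86443412] [ 6.40312237 -1.02973488 -0.13933747] [  0.3 -56.   28.9   3.2   0.2   0. ]
scene red 26 [[582.5, -79.3, 171.8], [603.3, -66.5, 214.9], [628.0, -59.6, 264.7]]
side red 117 [[572.3, -60.6, 169.3], [585.8, -51.9, 195.6], [602.6, -46.7, 216.8]]
wrist red 967 [[571.8, -71.2, 207.0], [577.2, -65.5, 213.0], [595.3, -53.3, 216.7]]
```

View pics/pull.png

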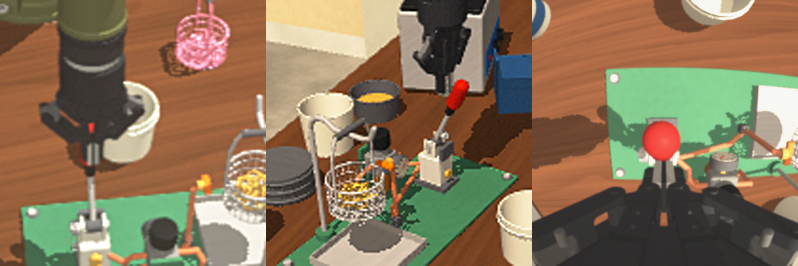

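The lever leans forward with the fingers behind it, and the force is about 6.4 N, so it is near the stop. I push on until the force climbs.

```bash
python3 -m creep '[[[0,0,0,-0.003,0.0005,0,-1],[0,0,0,-0.005,0.0008,0,-1],[0,0,0,-0.005,0.0008,0,-1]]]'; python3 -m creep '[[[0,0,0,-0.003,0.0005,0,-1],[0,0,0,-0.005,0.0008,0,-1],[0,0,0,-0.005,0.0008,0,-1]]]'
```

```text
t: 13.02
eef_pos: [612.8, -65.3, 187.0]
ee_rot: [0.255, 3.115, -0.001]
force: [13.7, -2.7, -0.7]
opening: 0.004
t: 13.27
eef_pos: [611.6, -64.8, 188.3]
ee_rot: [0.254, 3.108, -0.001]
force: [24.5, -3.0, -2.1]
opening: -0.001
```

The force climbs to 24 N while the position stalls, so the lever is on its stop. Holding, and doing the final checks.

```bash
python3 -m creep '[[[0,0,0,0.001,0,0,-1],[0,0,0,0.001,0,0,-1],[0,0,0,0.001,0,0,-1],[0,0,0,0.001,0,0,-1],[0,0,0,0.001,0,0,-1],[0,0,0,0.001,0,0,-1],[0,0,0,0.001,0,0,-1],[0,0,0,0.001,0,0,-1],[0,0,0,0.001,0,0,-1],[0,0,0,0.001,0,0,-1]]]'
python3 - <<'E'
from h import *
s=arm.get_state(); print(s['eef_pos'],s['force'])
out=[]
for c in('scene','side'):
  f=shot(c); im=f['image']; p,u,v=pts(f,np.ones((400,640),bool)); col=im[v,u].astype(int)
  q=p[(abs(p[:,0]-659)<60)&(abs(p[:,1]-143)<60)&(p[:,2]<147)&(p[:,2]>85)]; print(c,'basket',np.percentile(q,[2,98],axis=0).round(1).tolist())
  r=(col[:,0]>110)&(col[:,1]<70)&(abs(p[:,0]-590)<40)&(abs(p[:,1]+60)<40)&(p[:,2]>130)&(p[:,2]<225); q=p[r]
  L=cv2.fitLine(q.astype(np.float32),cv2.DIST_HUBER,0,.01,.01).ravel(); print(c,'red',len(q),np.percentile(q,[3,50,97],axis=0).round(1).tolist(),'lean',np.arctan2(-(L[0]*.987-L[1]*.163)*np.sign(L[2]),abs(L[2])))
  for n in ['white_tub','blue_lid_jar','brush_tub','blue_bin']:
    d=arm.cut_out(c,n)
    if d: P=pts(f,d[0]['mask'])[0]; print(c,n,np.median(P,0).round())
  out.append(im[100:320,120:520])
cv2.imwrite('pics/end.png',np.vstack(out)[:,:,::-1])
E
```

```text
t: 14.1
eef_pos: [611.8, -64.9, 188.2]
ee_rot: [0.254, 3.109, -0.001]
force: [21.4, -3.1, 0.1]
opening: -0.001
[611.77595215 -64.85914229 188.21967449] [21.37291843 -3.05849281  0.06873759]
scene basket [[621.1, 99.2, 94.9], [702.3, 180.2, 146.1]]
scene red 30 [[583.6, -77.8, 171.2], [602.4, -72.9, 179.1], [609.9, -59.5, 218.9]] lean 0.49498153
scene white_tub [467.  45.  47.]
scene blue_lid_jar [ 412. -269.   74.]
scene brush_tub [635. 423.  65.]
scene blue_bin [ 553. -418.   43.]
side basket [[620.2, 86.1, 94.4], [700.0, 187.3, 146.1]]
side red 117 [[571.1, -60.9, 170.0], [585.9, -52.2, 195.0], [601.1, -48.2, 215.6]] lean 0.4434437
side white_tub [427.  56.  50.]
side blue_lid_jar [ 381. -237.   62.]
side brush_tub [622. 444.  66.]
side blue_bin [ 590. -395.   46.]
```

View pics/end.png

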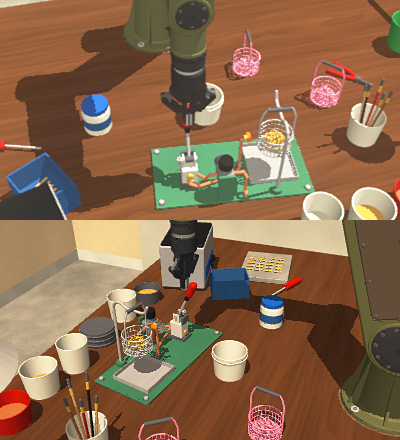

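The lever leans about 0.45 rad, the force is steady at 21 N, the basket hangs still and the bystanders are in place. Handing in.

```bash
python3 -c "
from workcell import arm
print(arm.hand_in())"
```

```text
the job is handed in; nothing more can be done
None
```

I hung the steel-wire basket with the brass castings on the hook and let go of it. Then I pulled the air lever forward to its stop with closed fingers from behind. I handed in at about 14.7 s, still holding the lever.

Last checks:
- **Lever:** it leans about 0.44 rad in the side view and 0.49 in the scene view, which has few pixels on it; the stop is at 0.45. It stopped moving while the push rose to about 24 N, and I eased to a steady 21 N or so.
- **Basket:** it hangs upright and still, underside at about 95 mm, with the castings inside.
- **Bystanders:** all four appear unmoved. The one disagreement is the white tub, which read about 48 mm farther from the robot in the scene view. The gripper partly hides it there, and the side view shows it unchanged.

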